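# Nudge a fixture plate onto its locating pins

### The arm

A 6-joint arm with a two-finger parallel gripper is mounted at the origin on a cart in front of the work surface, level with it; the furniture and walls round the work are solid. World frame = base frame: x ahead of the robot, y to its left, z up, the work surface at z = 0. Lengths are in m, angles in rad, forces in N, time in s.
With the tool pointing down it reaches from about 0.3 to 0.875 m from the base axis. Payload 6.4 kg.
Tool frame: the origin (TCP) lies midway between the tips of the shut fingers; the grasp point (between the pads) lies 19 mm behind it; z points along the fingers, y is the direction in which the jaws open and shut (so a half turn about z gives the same grasp; the last joint's range is limited). The gripper opens to 85 mm and grips with 20 to 120 N. Pads are 22 mm wide; open, the fingers measure 114 mm over their backs; the gripper's body (76 mm by 85 mm) begins 54 mm behind the grasp point. The pads swing forward as they close: fully open they stand 13 mm farther back than shut.
Start: joints at [0.921, 0.181, 1.607, -0, 1.354, -0.206], TCP at [0.247, 0.519, 0.231] pointing down, gripper open.
Joint ranges: [-2.99, 2.99], [-0.89, 2.07], [0.3, 2.58], [-1.14, 4.28], [0, 2.63], [-3.12, 3.12]. Speed limits (rad/s): [2.57, 2.57, 3.01, 3.14, 3.14, 3.14].

### API

Orientations are given as a unit quaternion [x, y, z, w].
In Python, from workcell import observe, cams, order gives the robot as it stands.
- The arm moves only by the tool move_arm, never from a script. Its argument "plan" is a list that holds one entry, the list of rows, each a list of 7 numbers: the shift along the tool's x, y, z in cm, then the turn, a rotation vector about the tool's x, y, z in rad, then the closure, from -1 (fully open) to 1 (shut). A call has 1 to 10 rows; each row is the pose to reach, as a shift and turn from the pose measured when the call began, along the tool's axes at that moment; what a row does not reach only later rows make up. A row lasts 1/8 s, in which the tool goes at most 62.5 mm and 10.7 degrees, less where a joint would pass 70% of its speed; a pose out of reach is approached as far as the arm can. A call with a gripper value outside its range is refused whole. The fingers move at their own pace and stop on an object; "force" is the grip in N (left out, the last holds). Time passes only in rows, so rows that repeat a pose let the fingers close. It gives the time, the measured TCP pose, the force and the opening at its end, in the units of the state.
- observe(): the state, without advancing time (a new reading comes with each control period).
- cams.camera(name): name is "side" or "top" or "wrist"; returns the picture (480x640x3 uint8, red, green, blue); there is no depth.
- cams.get_calibration(name): a dict with "mtx" (3x3 intrinsics, pixels), "R" (3x3) and "t" (3): a world point X has camera coordinates R X + t; the wrist camera has in their place "hand_eye" (4x4, takes a point from camera to tool coordinates, whose origin is the TCP and whose axes are the flange's). Camera axes: x right, y down, z forward; pixel columns grow to the right and rows downward; lengths in m; the calibration is good to about 2 mm. The wrist camera is an equidistant fisheye: a pixel r from the principal point sees the ray r / f radians off the axis. A picture is of the moment at which its call begins: read the wrist's pose just before it. get_calibration takes no time and is no camera call.
- order.hand_in(): hands the job in, once; it reports no verdict.
The state is a dict: "clock": time; "qpos": joint angles; "joint_velocities": joint speeds; "joint_efforts": joint torques, N m; "position": TCP position; "eef_rot": TCP orientation; "wrist_force": force on the tool from outside, world axes, zero at the start; "wrist_torque": the same for the moment, N m; "gripper_width": finger opening in m.
Only numpy, scipy, OpenCV 4.12 (cv2) and the standard library are available. Lean on these libraries where they do the work, as an engineer would, in place of code of your own. Each camera call takes 0.05 s, during which the arm holds its last target. There are 200 camera calls.

### The job

Push the aluminium fixture plate sideways across the drilling fixture, off the raised loading ledge, until its two round holes drop over the two locating pins and it lies flat on the base, fully down. Only push or press it with the fingers: do not pick it up, and leave the two standing seals and the whetstone beside the fixture undisturbed.

Things in the scene. Friction and masses are not known exactly. Their poses are not given: they have to be found in the camera images.
- fixture: Drilling fixture, fixed on the desk. Origin on the desk top under the middle of the plate's seat; x to the fence (away from the robot), y to the ledge (left), z up. Dark steel base x -58..+70, y -85..+127 mm, top 12 mm above the desk. The seated plate has this same origin in x, y (within 2 mm), the same yaw, and its underside at z = 12 mm.
- ledge (a point): Middle of the top of the grey loading ledge across the fixture's left end, 19 mm above the desk; the ledge spans x -58..+50, y +78..+126 mm in the fixture.
- fence (a point): Middle of the top edge of the near face of the grey fence along the fixture's far side, 34 mm above the desk. The face is at x = +50.5 mm in the fixture: a plate lying along it has its holes in line with the pins.
- pin_near (a point): Centre of the top of the bright steel pin nearer the robot, at (-27, -32, +19) mm in the fixture: 10 mm in diameter, 7 mm high above the base, the upper 3 mm tapered to a flat of 5 mm. Its top is level with the ledge.
- pin_far (a point): The same for the pin near the fence, at (+27, -32, +19) mm in the fixture.
- plate: Loose aluminium plate 100 (x) x 150 (y) x 14 mm, 0.35 to 0.65 kg, origin at the centre of its underside, axes about as the fixture's. Two 13.5 mm through holes at (-27, -32) and (+27, -32) mm, square 34 mm window at y = +26 mm. It starts level on the ledge and pin tops, 16 to 34 mm left of its seat, 4 to 15 mm short of the fence, up to 0.12 rad askew.
- plate_top (a point): Centre of the plate's upper face: 33 mm above the desk at the start, 26 mm when the plate is seated (7 mm lower). Seated, the plate's upper face stands 7 mm above the ledge and its left edge is 3 mm from the ledge.
- hole_near (a point): Centre of the upper mouth of the plate's hole for the near pin (14 mm above the underside).
- hole_far (a point): Centre of the upper mouth of the plate's hole for the far pin (14 mm above the underside).
- seal_dark: Dark seal stick 14 x 14 x 60 mm standing upright on the desk to the right of the fixture; origin at the centre of its foot. Bystander.
- seal_tan: Tan seal stick 16 x 17 x 60 mm standing upright on the desk to the right of the fixture; origin at the centre of its foot. Bystander.
- whetstone: Whetstone in a dark sleeve, 30 x 88 x 17 mm, lying on the desk well to the left of the fixture; origin at the centre of its underside. Bystander.
There are look-alikes about, which are no part of the job. There is more than one size of the plate; the one meant has the size given above.

How it is judged:
By the outcome, as a careful person would: the job done as asked, in the order asked, and still so for the second after the job is handed in, with the robot touching nothing.
It also fails if it takes over 54 s, if anything falls off the work surface, if the arm or the gripper's body presses on something with over 40 N, if the wrist force passes 120 N, or if a joint passes its speed limit or range.

## Working session

There is one attempt and no reset: what is moved stays moved. The work goes in short steps, Python scripts to look and compute and a tool call to move; the robot and the scene stay as the last step left them, time stands still between calls to the robot, and variables do not carry over. Pictures are saved under pics/ and viewed, about 8 in all and at most 12, crops included, and the job is handed in when it is done.

Besides the shell and the picture viewer there is one more tool, called after ">>>" as name([rows], argument=value, ...), one row to a line, values as JSON. move_arm: Moves the arm, as the interface text tells. Its arguments: {"type":"object","properties":{"plan":{"type":"array"},"force":{"type":"number"}},"required":["plan"]}

```bash
mkdir -p pics; ls
python3 - <<'E'
from workcell import observe,cams
import cv2,numpy as np
s=observe();print(s['clock'],s['position'],s['eef_rot'],s['gripper_width'])
for n in('top','side'):
    cv2.imwrite(f'pics/{n}0.png',cams.camera(n)[:,:,::-1]);c=cams.get_calibration(n);print(n,c)
print(cams.get_calibration('wrist'))
E
```

```text
pics
0.0 [0.24654046 0.5188625  0.23038152] [ 2.20100645e-01  9.75476774e-01 -7.95178124e-04 -3.69637091e-04] 0.08540798290439984
top {'mtx': array([[572.57227766,   0.        , 318.11243679],
       [  0.        , 572.57227766, 250.91964893],
       [  0.        ,   0.        ,   1.        ]]), 'R': array([[-0.07607748, -0.99709115,  0.00463278],
       [-0.97540199,  0.07345695, -0.20783416],
       [ 0.20688929, -0.02033033, -0.97815311]]), 't': array([0.21166455, 0.58129825, 1.04765618])}
side {'mtx': array([[486.22784149,   0.        , 308.2088784 ],
       [  0.        , 486.22784149, 247.54653827],
       [  0.        ,   0.        ,   1.        ]]), 'R': array([[ 0.75320139, -0.65724547, -0.02675932],
       [-0.29959116, -0.30654602, -0.90347921],
       [ 0.58560465,  0.68851865, -0.42779582]]), 't': array([-0.3357723 ,  0.26961253,  0.52161735])}
{'mtx': array([[371.64829954,   0.        , 313.42925526],
       [  0.        , 371.64829954, 240.92053763],
       [  0.        ,   0.        ,   1.        ]]), 'hand_eye': array([[ 1.15156675e-03, -9.65956074e-01, -2.58703570e-01,
         6.53286277e-02],
       [ 9.99999327e-01,  1.14903664e-03,  1.60983666e-04,
         5.05840994e-04],
       [ 1.41756731e-04, -2.58703581e-01,  9.65956747e-01,
        -1.43013472e-01],
       [ 0.00000000e+00,  0.00000000e+00,  0.00000000e+00,
         1.00000000e+00]])}
```

View pics/top0.png

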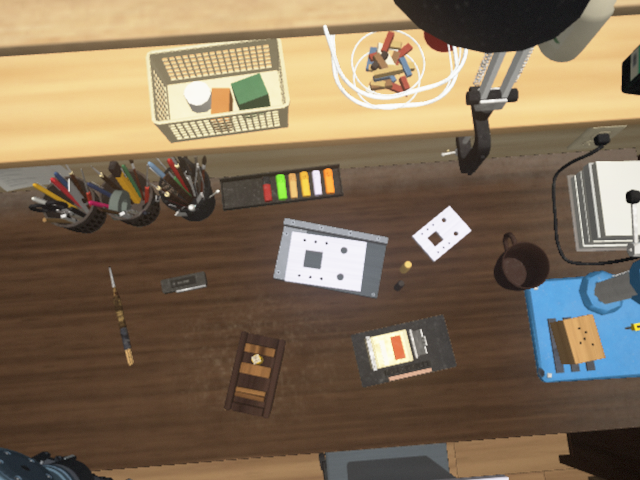

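View pics/side0.png

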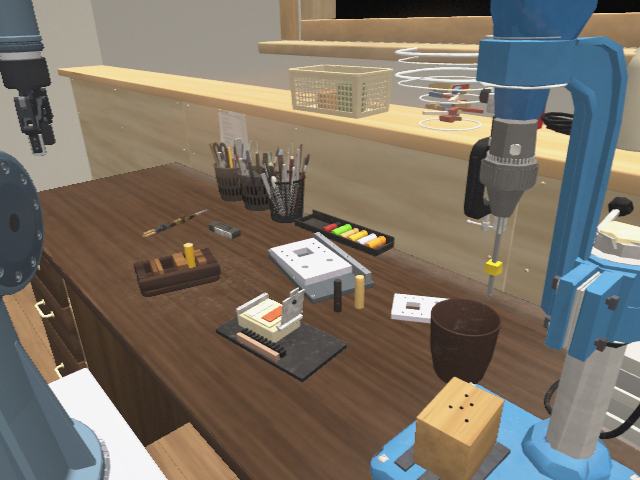

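The top view shows the fixture at about (330,258) with a white plate on it at (325,262). A look-alike smaller plate lies on the desk at (441,233). The seals are at (406,267) and (399,286), and the whetstone is at (183,282). The plate I want is the one on the fixture, so I'll check it in a close crop.

Run:
```python
import cv2
a=cv2.imread('pics/top0.png')[210:305,265:395]
cv2.imwrite('pics/c0.png',cv2.resize(a,None,fx=6,fy=6,interpolation=cv2.INTER_CUBIC))
```

```text
(no output)
```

View pics/c0.png

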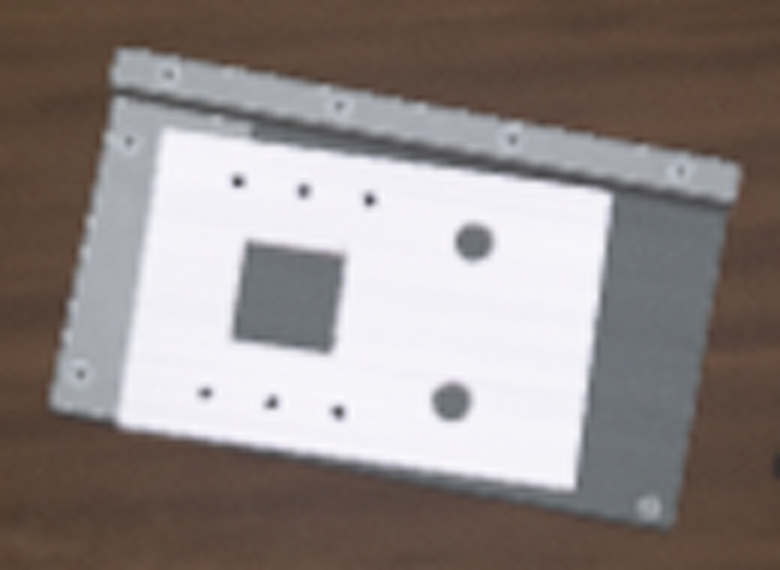

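```bash
cat > h.py <<'E'
import numpy as np
from workcell import cams
from scipy.optimize import least_squares
C=cams.get_calibration('top')
def proj(X,c=C):
    p=(c['R']@np.asarray(X).T).T+c['t']; q=(c['mtx']@p.T).T; return q[:,:2]/q[:,2:]
def W(P,pose):
    P=np.asarray(P,float)/1000; c,s=np.cos(pose[2]),np.sin(pose[2])
    return np.c_[pose[0]+c*P[:,0]-s*P[:,1],pose[1]+s*P[:,0]+c*P[:,1],P[:,2]]
def fit(P,uv,x0=(0.6,0.1,0)):
    r=least_squares(lambda p:(proj(W(P,p))-uv).ravel(),x0); return r.x,r.fun.reshape(-1,2)
def full(c,o=(265,210),f=6): return (np.array(c,float)+.5)/f-.5+np.array(o)
def rel(pl,fx):
    d=pl[:2]-fx[:2];c,s=np.cos(fx[2]),np.sin(fx[2])
    return np.array([c*d[0]+s*d[1],-s*d[0]+c*d[1]])*1000,pl[2]-fx[2]
FX=[(-58,-85,12),(-58,126,19),(70,-85,34),(70,127,34)]
def plate(z):return [(50,75,z),(50,-75,z),(-50,-75,z),(-50,75,z),(27,-32,z),(-27,-32,z),(0,26,z)]
E
python3 - <<'E'
from h import *
np.set_printoptions(precision=4,suppress=True)
f,r=fit(FX,full([(672,525),(50,408),(742,163),(118,48)]));print(f,r)
p,r=fit(plate(33),full([(162,128),(613,192),(577,491),(119,429),(474,242),(452,401),(290,297)]));print(p,r)
print(rel(p,f))
print(W([(-27,-32,19),(27,-32,19),(0,0,0)],f)[:,:2], 'plate corners',W(plate(33)[:4],p))
E
```

```text
[ 0.5776  0.1243 -0.2628] [[ 0.1719  2.0107]
 [-0.4392  1.4029]
 [ 0.2129 -1.7744]
 [ 0.058  -1.7642]]
[ 0.5801  0.1529 -0.2133] [[ 0.4046  0.658 ]
 [-0.2667  0.069 ]
 [-0.3623 -0.4122]
 [ 0.1262 -0.4992]
 [ 0.0263  0.0102]
 [ 0.1917  0.1055]
 [-0.1162  0.1131]]
(array([-5.0756, 28.2036]), np.float64(0.04950629944860985))
[[0.5432 0.1004]
 [0.5954 0.0864]
 [0.5776 0.1243]] plate corners [[0.6448 0.2156 0.033 ]
 [0.6131 0.069  0.033 ]
 [0.5153 0.0902 0.033 ]
 [0.5471 0.2368 0.033 ]]
```

Run:
```python
from h import *
np.set_printoptions(precision=4,suppress=True)
P=[(-58,-85,12),(-58,126,19),(50.5,-85,34),(50.5,127,34)]
f,r=fit(P,full([(672,525),(50,408),(735,199),(112,86)]));print(f,r)
p=np.array([.5801,.1529,-.2133])
print(rel(p,f))
print('fence back px/width check',(proj(W([(62.5,-85,34),(62.5,127,34),(50.5,78,19),(-58,78,19)],f))-[265,210]+.5)*6-.5)
c=cams.get_calibration('top');print('cam',-c['R'].T@c['t'])
```

```text
[ 0.5807  0.1234 -0.2616] [[ 0.5211  0.3844]
 [-0.054  -0.0857]
 [ 0.0849 -0.0134]
 [-0.5551 -0.3183]]
(array([-8.2376, 28.3135]), np.float64(0.048269917250548466))
fence back px/width check [[741.2715 164.3256]
 [115.7383  49.9582]
 [253.5124 121.4778]
 [191.7752 433.9942]]
cam [0.3664 0.1896 1.1446]
```

The crop confirms it: two large holes at (474,242) and (452,401), a square window at (290,297), lying on the ledge short of the fence. Size fits 100 x 150 mm to 0.5 px. In the fixture frame the plate sits at x -8, y +28 mm, yaw +0.05. The plan is to shut the fingers, push +x to the fence, then push -y to the pins, then press.

```bash
cat >> h.py <<'E'
from scipy.spatial.transform import Rotation as Ro
F=np.array([.5807,.1234,-.2616])
def go(*targets):
    """fixture mm targets -> tool shift cm and turn"""
    from workcell import observe
    s=observe();p=np.array(s['position']);R=Ro.from_quat(s['eef_rot'])
    y=F[2]; T=Ro.from_matrix(np.array([[-np.cos(y),-np.sin(y),0],[-np.sin(y),np.cos(y),0],[0,0,-1]]).T.T)
    T=Ro.from_matrix(np.c_[[-np.cos(y),-np.sin(y),0],[-np.sin(y),np.cos(y),0],[0,0,-1]])
    c,sn=np.cos(y),np.sin(y);d=p[:2]-F[:2]
    print('t',round(s['clock'],2),'tcp fix',np.round([1000*(c*d[0]+sn*d[1]),1000*(-sn*d[0]+c*d[1]),1000*p[2]],1),'F',np.round(s['wrist_force'],1))
    print('turn',np.round((R.inv()*T).as_rotvec(),3))
    for t in targets: print(t,np.round(R.inv().apply(W([t],F)[0]-p)*100,2))
E
sed -i '/\.T\.T)$/s/; T=.*//' h.py
python3 -c "
from h import *
go((-90,35,150),(-90,35,60),(-90,35,23))"
```

```text
t 0.1 tcp fix [-425.1  295.7  230.5] F [-0.4 -0.7 -0.8]
turn [-0.001 -0.    -0.182]
(-90, 35, 150) [-37.68 -19.55   8.07]
(-90, 35, 60) [-37.68 -19.54  17.07]
(-90, 35, 23) [-37.68 -19.53  20.77]
```

>>> move_arm([
  [[-6, -3, 1, 0, 0, -0.03, 1], [-11, -6, 2, 0, 0, -0.06, 1], [-16, -8.5, 4, 0, 0, -0.1, 1], [-21, -11, 6, 0, 0, -0.14, 1], [-26, -14, 8, 0, 0, -0.18, 1], [-31, -16.5, 8, 0, 0, -0.182, 1], [-35.5, -18.5, 8, 0, 0, -0.182, 1], [-37.7, -19.5, 8, 0, 0, -0.182, 1], [-37.7, -19.5, 12, 0, 0, -0.182, 1], [-37.7, -19.5, 15, 0, 0, -0.182, 1]],
])

```text
clock: 1.35
position: [0.5028, 0.1801, 0.0792]
eef_rot: [0.131, 0.991, -0.001, -0.001]
wrist_force: [0.2, -0.7, 0.5]
gripper_width: 0.0003
```

```bash
python3 -c "
from h import *
import cv2
go((-90,35,23),(-72,35,23),(-66,35,23),(-60,35,23),(-58,35,23))
cv2.imwrite('pics/w1.png',cams.camera('wrist')[:,:,::-1])"
```

```text
t 1.35 tcp fix [-89.9  34.6  79.2] F [ 0.2 -0.7  0.5]
turn [-0.002 -0.002 -0.001]
(-90, 35, 23) [0.   0.05 5.62]
(-72, 35, 23) [-1.8   0.05  5.61]
(-66, 35, 23) [-2.4   0.05  5.61]
(-60, 35, 23) [-3.    0.05  5.61]
(-58, 35, 23) [-3.2   0.05  5.61]
```

View pics/w1.png

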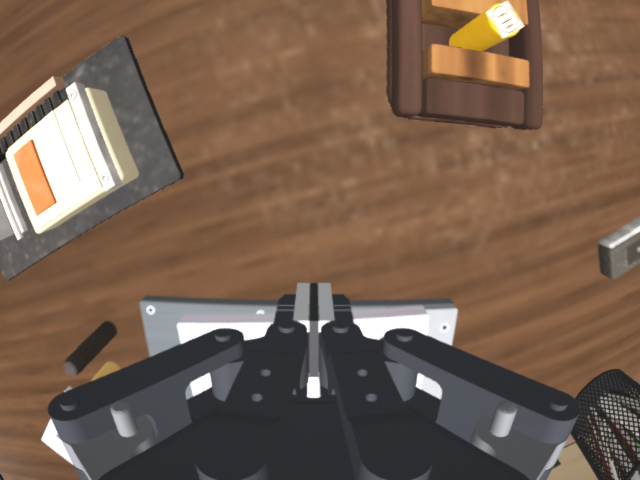

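The wrist view shows the shut fingertips at (314,290), just short of the fixture's near edge at row 300. That edge is level in the picture, so the yaw is right. Next I descend and push toward the fence.

>>> move_arm([
  [[0, 0, 3, 0, 0, 0, 1], [0, 0, 5, 0, 0, 0, 1], [0, 0, 5.6, 0, 0, 0, 1], [-1, 0, 5.6, 0, 0, 0, 1], [-1.6, 0, 5.6, 0, 0, 0, 1], [-2.0, 0, 5.6, 0, 0, 0, 1], [-2.4, 0, 5.6, 0, 0, 0, 1], [-2.6, 0, 5.6, 0, 0, 0, 1], [-2.8, 0, 5.6, 0, 0, 0, 1], [-2.8, 0, 5.6, 0, 0, 0, 1]],
])

```text
clock: 2.65
position: [0.5258, 0.1724, 0.0188]
eef_rot: [0.131, 0.991, -0.002, -0.005]
wrist_force: [-3.6, 0.1, 2.9]
gripper_width: 0.0001
```

```bash
python3 -c "
from h import *
import cv2
go((-60,35,23),(-58,35,23),(-56,35,23))
a=cams.camera('top')[:,:,::-1]
cv2.imwrite('pics/t2.png',cv2.resize(a[210:305,265:395],None,fx=6,fy=6,interpolation=cv2.INTER_CUBIC))"
```

```text
t 2.65 tcp fix [-65.7  33.1  18.8] F [-3.6  0.1  2.9]
turn [-0.005 -0.009 -0.001]
(-60, 35, 23) [-0.57  0.19 -0.43]
(-58, 35, 23) [-0.77  0.19 -0.43]
(-56, 35, 23) [-0.97  0.19 -0.43]
```

View pics/t2.png

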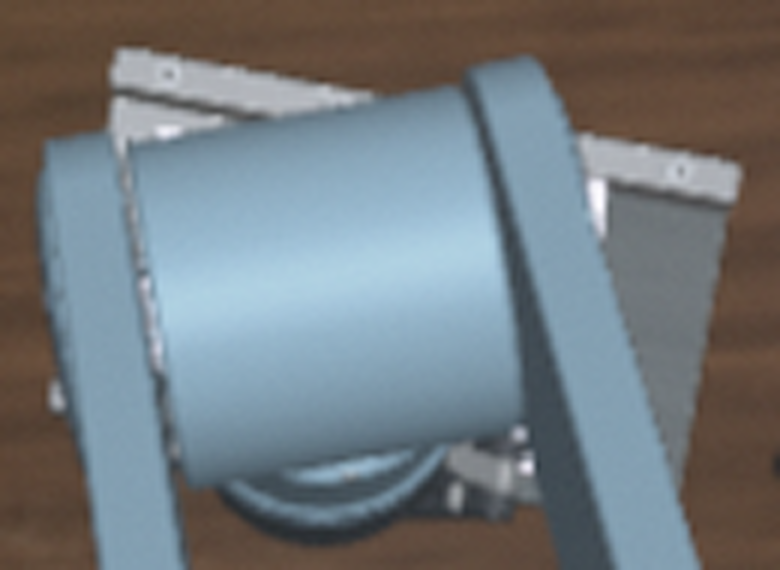

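The arm hides the plate from the top camera, so from here I'll rely on force readings. I continue the push, with a little more height.

>>> move_arm([
  [[0, 0.1, -0.4, 0, 0, 0, 1], [-0.3, 0.1, -0.4, 0, 0, 0, 1], [-0.5, 0.1, -0.4, 0, 0, 0, 1], [-0.7, 0.1, -0.4, 0, 0, 0, 1]],
])

```text
clock: 3.2
position: [0.5279, 0.1733, 0.0225]
eef_rot: [0.131, 0.991, -0.002, -0.01]
wrist_force: [-23.4, 8.3, 20.7]
gripper_width: 0.0001
```

```bash
python3 -c "
from h import *
go((-60,35,23))"
```

```text
t 3.2 tcp fix [-63.9  34.6  22.5] F [-23.4   8.3  20.7]
turn [-0.006 -0.02  -0.001]
(-60, 35, 23) [-0.39  0.04 -0.06]
```

```bash
python3 -c "
from h import *
import cv2
a=cams.camera('side')[:,:,::-1]; w=cams.camera('wrist')[:,:,::-1]
a=cv2.resize(a[210:320,230:410],None,fx=4,fy=4,interpolation=cv2.INTER_CUBIC)[:, :720]
w=cv2.resize(w[260:480],(0,0),fx=.7,fy=.7)
c=np.zeros((a.shape[0]+w.shape[0],720,3),np.uint8);c[:a.shape[0]]=a;c[a.shape[0]:,:w.shape[1]]=w
print(c.shape);cv2.imwrite('pics/s3.png',c)"
```

```text
(594, 720, 3)
```

View pics/s3.png

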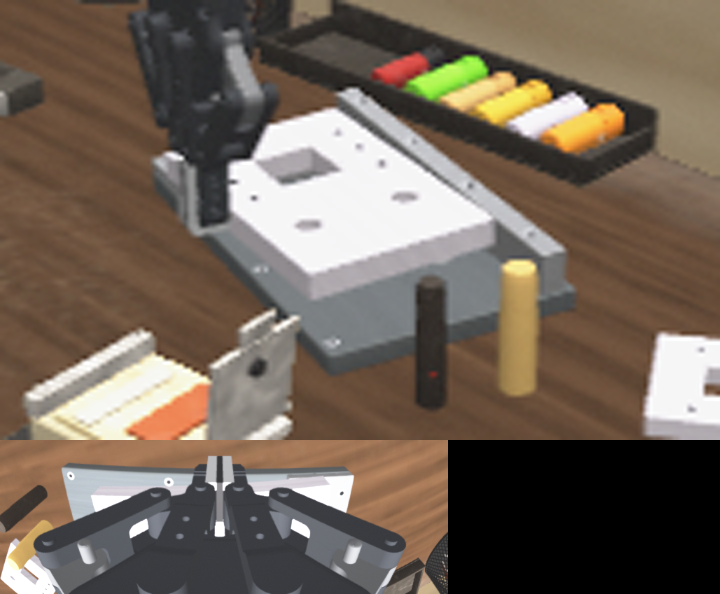

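The side crop shows the plate along the fence, with its far-right corner at (495,226) and the finger on its near edge. I'll fit its pose from this view.

```bash
cat >> h.py <<'E'
S=cams.get_calibration('side')
def fits(P,uv,n=3,x0=(.58,.13,-.26)):
    r=least_squares(lambda p:(proj(W(P,p),S)-uv).ravel(),x0);return r.x,r.fun.reshape(-1,2)
E
python3 - <<'E'
from h import *
np.set_printoptions(precision=4,suppress=True)
fl=lambda c:full(c,(230,210),4)
f,r=fits([(-58,-85,12),(70,-85,12),(50.5,-85,34),(50.5,127,34),(-58,127,12)],fl([(334,358),(575,290),(541,246),(338,97),(154,165)]));print(f,r)
p,r=fits([(-50,-75,33),(50,-75,33),(27,-32,33),(-27,-32,33),(0,26,33)],fl([(315,275),(495,226),(404,197),(308,225),(298,165)]));print(p,r)
print(rel(p,f),rel(p,F))
E
```

```text
[ 0.5854  0.1253 -0.2686] [[-0.8909 -0.9497]
 [ 0.7368 -0.9986]
 [ 0.528   1.9511]
 [-0.3045 -1.4745]
 [-0.0937  1.1143]]
[ 0.5866  0.1526 -0.1951] [[-0.7453  0.2557]
 [ 0.1226 -1.3924]
 [ 0.3917  0.2475]
 [ 0.2283  0.2472]
 [ 0.0522  0.6364]]
(array([-6.0604, 26.601 ]), np.float64(0.07345880371724398)) (array([-1.8733, 29.7068]), np.float64(0.06647692113913803))
```

Run:
```python
from h import *
np.set_printoptions(precision=1,suppress=True)
cr=lambda X:(proj(np.array(X),S)-[230,210]+.5)*4-.5
go((-75,35,23),(-75,60,40))
p=np.array([.5279,.1733,.0225])
print('tcp',cr([p]))
print(cr(W([(-75,20,22),(-75,49,22),(-53,20,22),(-53,49,22),(-58,35,12),(-58,20,12)],F)))
print('plate near edge start pose bottom/top at local y -10,10',cr(W([(-50,-10,19),(-50,10,19),(-50,-10,33),(-50,10,33)],[.5801,.1529,-.2133])))
```

```text
t 3.3 tcp fix [-63.9  34.6  22.4] F [-20.    7.1  16.1]
turn [-0. -0. -0.]
(-75, 35, 23) [ 1.1  0.  -0. ]
(-75, 60, 40) [ 1.1  2.5 -1.8]
tcp [[205.4 230.3]]
[[196.1 248.9]
 [172.9 224.3]
 [238.3 238.4]
 [214.3 214.2]
 [217.3 246.3]
 [229.8 259.2]]
plate near edge start pose bottom/top at local y -10,10 [[233.2 249.7]
 [214.7 233.1]
 [231.9 223.7]
 [213.3 207.4]]
```

>>> move_arm([
  [[1.0, 0, 0, 0, 0, 0, 1], [2.0, 0, -2, 0, 0, 0, 1], [6, 2, -6, 0, 0, 0, 1], [12, 6, -8, 0, 0, 0, 1], [17, 11, -8, 0, 0, 0, 1], [19, 15, -8, 0, 0, 0, 1], [19, 17, -8, 0, 0, 0, 1]],
])

```text
clock: 4.18
position: [0.3889, 0.3902, 0.1059]
eef_rot: [0.129, 0.992, -0.0, -0.009]
wrist_force: [0.2, 0.3, 0.2]
gripper_width: -0.0
```

```bash
python3 -c "
from h import *
import cv2
go()
a=cams.camera('top')[:,:,::-1]
cv2.imwrite('pics/t4.png',cv2.resize(a[210:305,265:395],None,fx=6,fy=6,interpolation=cv2.INTER_CUBIC))"
```

```text
t 4.17 tcp fix [-254.3  208.1  105.9] F [0.2 0.3 0.2]
turn [-0.003 -0.017  0.004]
```

View pics/t4.png

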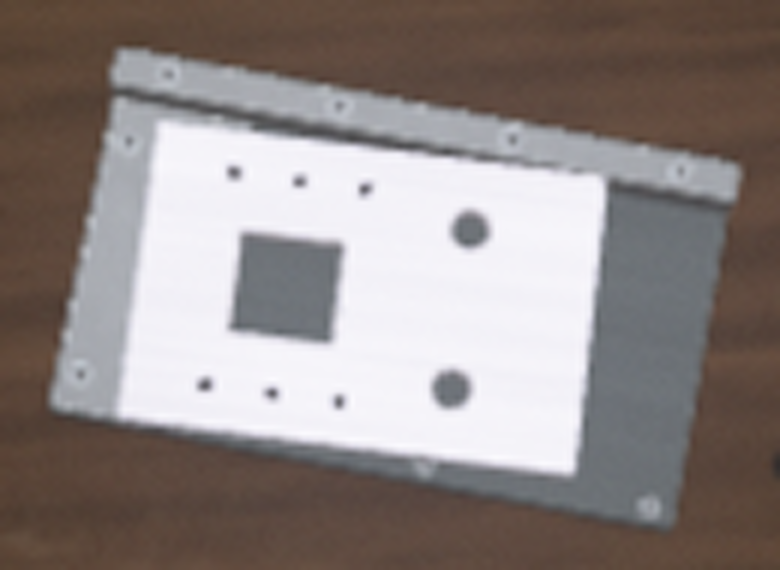

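Run:
```python
from h import *
np.set_printoptions(precision=4,suppress=True)
p,r=fit(plate(33),full([(158,122),(607,177),(576,474),(117,416),(470,230),(451,389),(286,288)]));print(p,r.round(1).tolist())
d,y=rel(p,F);print(d,y)
c,s=np.cos(y),np.sin(y)
for q in plate(33)[:4]: print(q,d+[c*q[0]-s*q[1],s*q[0]+c*q[1]])
go((-90,95,60),(-90,95,24),(-66,95,24),(-60,95,24))
```

```text
[ 0.5841  0.1536 -0.2005] [[0.2, 0.2], [-0.1, 0.1], [-0.4, -0.0], [0.2, 0.2], [0.0, -0.2], [0.0, -0.1], [0.0, -0.2]]
[-4.5333 30.0585] 0.061138798952424134
(50, 75, 33) [ 40.7907 107.9734]
(50, -75, 33) [ 49.9558 -41.7463]
(-50, -75, 33) [-49.8573 -47.8564]
(-50, 75, 33) [-59.0225 101.8633]
t 4.22 tcp fix [-253.   209.5  106.1] F [-0.7 -0.4  1.3]
turn [-0.002 -0.016  0.003]
(-90, 95, 60) [-16.34 -11.49   4.36]
(-90, 95, 24) [-16.4  -11.49   7.96]
(-66, 95, 24) [-18.8  -11.49   7.92]
(-60, 95, 24) [-19.4  -11.49   7.91]
```

The plate's far-right corner is on the fence, but the plate is still askew by 0.06 rad. I'll push near its left end to turn it flush.

>>> move_arm([
  [[-4, -4, 0, 0, -0.016, 0, 1], [-8, -9, 1, 0, -0.016, 0, 1], [-13, -12, 3, 0, -0.016, 0, 1], [-15.5, -13, 5, 0, -0.016, 0, 1], [-16.3, -13, 7.2, 0, -0.016, 0, 1], [-16.6, -13, 7.5, 0, -0.016, 0, 1], [-17, -13, 7.5, 0, -0.016, 0, 1], [-17.6, -13, 7.6, 0, -0.016, 0, 1], [-18, -13, 7.6, 0, -0.016, 0, 1]],
])

```text
clock: 5.35
position: [0.5308, 0.22, 0.0283]
eef_rot: [0.129, 0.992, -0.0, 0.001]
wrist_force: [0.4, 1.2, -0.1]
gripper_width: 0.0002
```

```bash
python3 -c "
from h import *
go((-68,80,26),(-60,80,26),(-57,80,26))"
```

```text
t 5.35 tcp fix [-73.2  80.4  28.3] F [ 0.4  1.2 -0.1]
turn [-0.001  0.001  0.004]
(-68, 80, 26) [-0.52 -0.05  0.23]
(-60, 80, 26) [-1.32 -0.05  0.23]
(-57, 80, 26) [-1.62 -0.05  0.23]
```

>>> move_arm([
  [[-0.3, 0, 0.1, 0, 0, 0, 1], [-0.6, 0, 0.1, 0, 0, 0, 1], [-0.9, 0, 0.1, 0, 0, 0, 1], [-1.2, 0, 0.1, 0, 0, 0, 1], [-1.3, 0, 0.1, 0, 0, 0, 1], [-1.4, 0, 0.1, 0, 0, 0, 1]],
])

```text
clock: 6.1
position: [0.5442, 0.2166, 0.0272]
eef_rot: [0.129, 0.992, -0.0, 0.0]
wrist_force: [-2.7, 1.6, 0.5]
gripper_width: 0.0
```

```bash
python3 -c "
from h import *
go((-60,80,26),(-57,80,26))"
```

```text
t 6.1 tcp fix [-59.4  80.6  27.2] F [-2.7  1.6  0.5]
turn [-0.001  0.001  0.004]
(-60, 80, 26) [ 0.06 -0.06  0.12]
(-57, 80, 26) [-0.24 -0.06  0.12]
```

>>> move_arm([
  [[-0.1, 0, 0, 0, 0, 0, 1], [-0.2, 0, 0, 0, 0, 0, 1], [-0.3, 0, 0, 0, 0, 0, 1]],
])

```text
clock: 6.48
position: [0.545, 0.2163, 0.027]
eef_rot: [0.129, 0.992, -0.001, -0.002]
wrist_force: [-10.9, 4.5, 8.9]
gripper_width: -0.0003
```

```bash
python3 -c "
from h import *
go((-57,80,26))"
```

```text
t 6.47 tcp fix [-58.5  80.6  27. ] F [-10.9   4.5   8.9]
turn [-0.002 -0.004  0.004]
(-57, 80, 26) [-0.15 -0.06  0.1 ]
```

The force rose at x -58.5, just where the flush position was predicted. Next I go round to the left edge.

```bash
python3 -c "
from h import *
go((-70,80,27),(-70,145,60),(5,145,60),(5,145,26),(5,125,26),(5,90,26))"
```

```text
t 6.47 tcp fix [-58.5  80.6  27. ] F [-10.9   4.5   8.9]
turn [-0.002 -0.004  0.004]
(-70, 80, 27) [ 1.15 -0.05  0.  ]
(-70, 145, 60) [ 1.14  6.44 -3.31]
(5, 145, 60) [-6.36  6.42 -3.33]
(5, 145, 26) [-6.37  6.42  0.07]
(5, 125, 26) [-6.36  4.42  0.07]
(5, 90, 26) [-6.35  0.92  0.08]
```

>>> move_arm([
  [[1, 0, 0, 0, 0, 0, 1], [1.5, 0, -1.5, 0, 0, 0, 1], [1.2, 3.5, -4, 0, 0, 0, 1], [0, 7, -4.5, 0, 0, 0, 1], [-3.5, 7.5, -4.5, 0, 0, 0, 1], [-6.3, 7.5, -3.5, 0, 0, 0, 1], [-6.4, 7.5, -1, 0, 0, 0, 1], [-6.4, 7.5, -0.2, 0, 0, 0, 1], [-6.4, 7.3, -0.1, 0, 0, 0, 1]],
])

```text
clock: 7.6
position: [0.6251, 0.2706, 0.0277]
eef_rot: [0.128, 0.992, -0.001, -0.002]
wrist_force: [0.5, 1.1, 1.2]
gripper_width: -0.0001
```

```bash
python3 -c "
from h import *
import cv2
go((5,145,26),(5,125,26),(5,110,26),(5,95,26))
a=cams.camera('top')[:,:,::-1]
cv2.imwrite('pics/t5.png',cv2.resize(a[210:305,265:395],None,fx=6,fy=6,interpolation=cv2.INTER_CUBIC))"
```

```text
t 7.6 tcp fix [  4.8 153.6  27.7] F [0.5 1.1 1.2]
turn [-0.002 -0.004  0.004]
(5, 145, 26) [-0.01 -0.86  0.17]
(5, 125, 26) [-0.01 -2.86  0.18]
(5, 110, 26) [-0.   -4.36  0.18]
(5, 95, 26) [ 0.01 -5.86  0.18]
```

View pics/t5.png

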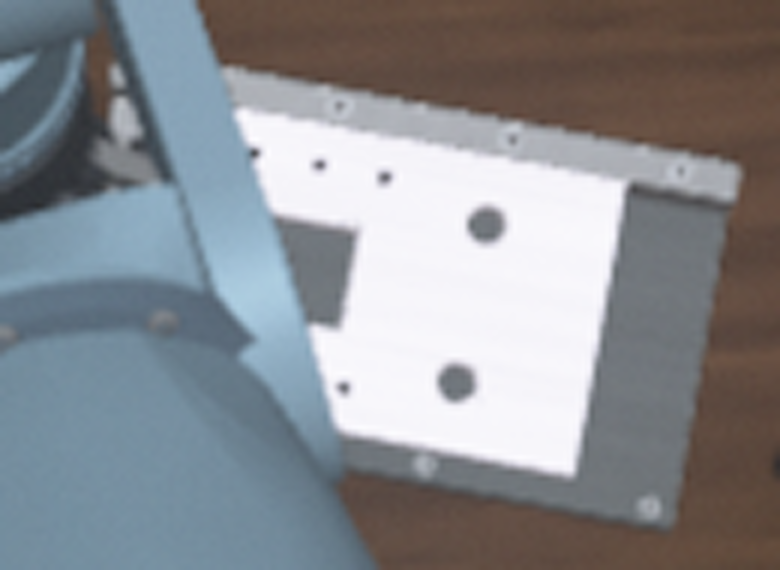

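The plate now lies flush along the fence, with its holes at (486,225) and (456,382). I'll measure the distance left to go.

Run:
```python
from h import *
P=plate(33);
p,r=fit([P[1],P[2],P[4],P[5]],full([(628,184),(576,476),(486,225),(456,382)]));print(r.round(1).tolist())
print(rel(p,F))
```

```text
[[-0.2, -0.2], [-0.3, 0.0], [0.2, 0.0], [0.3, 0.1]]
(array([-0.07016115, 26.56974182]), np.float64(-0.006315396976478815))
```

>>> move_arm([
  [[0, -1.5, 0.1, 0, 0, 0, 1], [0, -3, 0.1, 0, 0, 0, 1], [0, -3.6, 0.1, 0, 0, 0, 1], [0, -4.1, 0.1, 0, 0, 0, 1], [0, -4.6, 0.1, 0, 0, 0, 1], [0, -5.1, 0.1, 0, 0, 0, 1], [0, -5.5, 0.1, 0, 0, 0, 1], [0, -5.7, 0.1, 0, 0, 0, 1]],
])

```text
clock: 8.65
position: [0.611, 0.2154, 0.0275]
eef_rot: [0.128, 0.992, -0.0, -0.002]
wrist_force: [0.4, 3.0, 0.8]
gripper_width: -0.0001
```

Run:
```python
from h import *
import cv2
go((5,92,26),(5,89,26),(5,86,26))
a=cams.camera('top')[:,:,::-1]; s=cams.camera('side')[:,:,::-1]
a=cv2.resize(a[215:305,305:395],None,fx=4,fy=4,interpolation=cv2.INTER_CUBIC)
s=cv2.resize(s[220:310,260:370],None,fx=4,fy=4,interpolation=cv2.INTER_CUBIC)
cv2.imwrite('pics/t6.png',np.hstack([a,s]))
```

```text
t 8.65 tcp fix [ 5.5 96.7 27.5] F [0.4 3.  0.8]
turn [-0.001 -0.003  0.004]
(5, 92, 26) [ 0.05 -0.47  0.15]
(5, 89, 26) [ 0.05 -0.77  0.15]
(5, 86, 26) [ 0.06 -1.07  0.15]
```

View pics/t6.png

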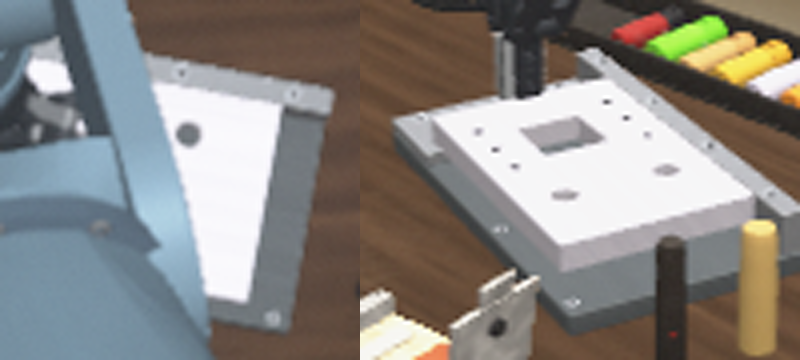

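The side crop shows the plate partway across with the finger behind it. In the top crop the far hole is at (189,134) and the right corners are at (281,103) and (246,302).

Run:
```python
from h import *
P=plate(33)
p,r=fit([P[1],P[2],P[4]],full([(281,103),(246,302),(189,134)],(305,215),4));print(r.round(1).tolist())
print(rel(p,F))
```

```text
[[0.0, 0.5], [0.2, -0.3], [-0.2, -0.2]]
(array([ 0.32221966, 14.7830073 ]), np.float64(-0.00480629486941192))
```

The finger's half-thickness comes out at about 7 mm, so the seat should be at a TCP y of about 82.

>>> move_arm([
  [[0, -0.4, 0.05, 0, 0, 0, 1], [0, -0.7, 0.05, 0, 0, 0, 1], [0, -1.0, 0.05, 0, 0, 0, 1], [0, -1.2, 0.05, 0, 0, 0, 1], [0, -1.3, 0.05, 0, 0, 0, 1], [0, -1.35, 0.05, 0, 0, 0, 1]],
])

```text
clock: 9.5
position: [0.6072, 0.2016, 0.0266]
eef_rot: [0.129, 0.992, -0.001, -0.002]
wrist_force: [-0.6, -0.8, -0.9]
gripper_width: -0.0001
```

Run:
```python
from h import *
go((5,82,26),(5,80,26))
```

```text
t 9.5 tcp fix [ 5.4 82.4 26.6] F [-0.6 -0.8 -0.9]
turn [-0.002 -0.004  0.004]
(5, 82, 26) [ 0.04 -0.04  0.06]
(5, 80, 26) [ 0.04 -0.24  0.06]
```

Run:
```python
from h import *
import cv2
a=cams.camera('top')[:,:,::-1]; s=cams.camera('side')[:,:,::-1]
a=cv2.resize(a[215:305,305:395],None,fx=4,fy=4,interpolation=cv2.INTER_CUBIC)
s=cv2.resize(s[220:310,260:370],None,fx=4,fy=4,interpolation=cv2.INTER_CUBIC)
cv2.imwrite('pics/t7.png',np.hstack([a,s]))
```

```text
(no output)
```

View pics/t7.png

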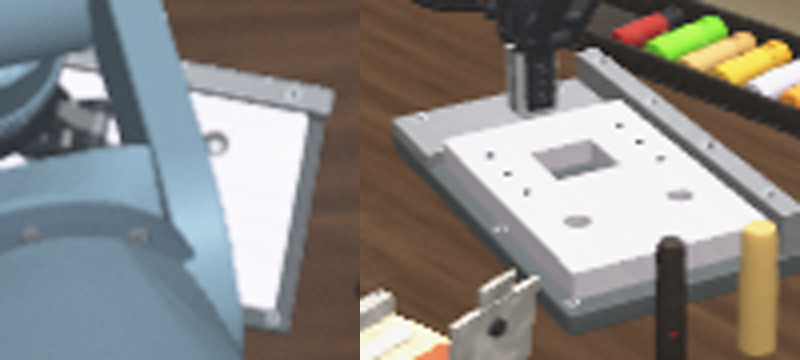

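The plate has dropped: a pin now shows in the far hole at (216,143), and the side view shows the right end lower. I'll lift clear and press gently on top at both ends to make sure it is fully down.

>>> move_arm([
  [[0, 0.3, -0.5, 0, 0, 0, 1], [0, 0.3, -2.5, 0, 0, 0, 1], [0.5, -1.5, -2.5, 0, 0, 0, 1], [0.5, -2.2, -2, 0, 0, 0, 1], [0.5, -2.2, -0.8, 0, 0, 0, 1], [0.5, -2.2, -0.2, 0, 0, 0, 1], [0.5, -2.2, 0.1, 0, 0, 0, 1], [0.5, -2.2, 0.3, 0, 0, 0, 1]],
])

```text
clock: 10.6
position: [0.5963, 0.1821, 0.0259]
eef_rot: [0.128, 0.992, -0.001, -0.003]
wrist_force: [-15.6, -3.3, 33.6]
gripper_width: -0.0001
```

Run:
```python
from h import *
go((0,-32,50),(0,-32,26),(0,60,24))
```

```text
t 10.6 tcp fix [-0.1 60.7 25.9] F [-15.6  -3.3  33.6]
turn [-0.004 -0.006  0.005]
(0, -32, 50) [ 0.04 -9.28 -2.37]
(0, -32, 26) [ 0.03 -9.27  0.03]
(0, 60, 24) [-0.01 -0.07  0.19]
```

Pressing with 34 N, the fingers stopped at z 25.9, which is the 26 mm expected of a seated plate. Now the same at the hole end.

>>> move_arm([
  [[0, 0, -1, 0, 0, 0, 1], [0, -2, -2.4, 0, 0, 0, 1], [0, -6, -2.4, 0, 0, 0, 1], [0, -9.2, -2.4, 0, 0, 0, 1], [0, -9.2, -1, 0, 0, 0, 1], [0, -9.2, -0.3, 0, 0, 0, 1], [0, -9.2, 0.0, 0, 0, 0, 1], [0, -9.2, 0.2, 0, 0, 0, 1]],
])

```text
clock: 11.6
position: [0.5723, 0.094, 0.0259]
eef_rot: [0.127, 0.992, -0.002, -0.005]
wrist_force: [-14.9, -1.1, 33.2]
gripper_width: -0.0001
```

Run:
```python
from h import *
go((0,-32,24))
```

```text
t 11.6 tcp fix [ -0.5 -30.5  25.9] F [-14.9  -1.1  33.2]
turn [-0.005 -0.009  0.007]
(0, -32, 24) [-0.05 -0.15  0.19]
```

Both ends stop at 25.9 mm. I'll retract straight up, then clear back to the left for a final look.

>>> move_arm([
  [[0, 0, -2, 0, 0, 0, 1], [0, 0, -7, 0, 0, 0, 1], [4, 2, -12, 0, 0, 0, 1], [9, 6, -13, 0, 0, 0, 1], [14, 11, -13, 0, 0, 0, 1], [19, 16, -13, 0, 0, 0, 1], [23, 20, -13, 0, 0, 0, 1], [25, 23, -13, 0, 0, 0, 1], [25, 24, -13, 0, 0, 0, 1]],
])

```text
clock: 12.72
position: [0.3898, 0.3931, 0.1569]
eef_rot: [0.124, 0.992, -0.002, -0.005]
wrist_force: [0.4, -0.9, 0.9]
gripper_width: 0.0
```

Run:
```python
from h import *
import cv2
go()
a=cams.camera('top')[:,:,::-1]; s=cams.camera('side')[:,:,::-1]
b=cv2.imread('pics/top0.png');d=np.abs(a.astype(int)-b).max(2)
for n,(u,v) in dict(tan=(406,267),dark=(399,286),whet=(183,282)).items(): print(n,d[v-12:v+12,u-24 if n=='whet' else u-9:u+24 if n=='whet' else u+9].max())
a=cv2.resize(a[215:305,265:415],None,fx=5,fy=5,interpolation=cv2.INTER_CUBIC)
cv2.imwrite('pics/t8.png',a)
```

```text
t 12.72 tcp fix [-254.1  211.2  156.9] F [ 0.4 -0.9  0.9]
turn [-0.004 -0.009  0.012]
tan 9
dark 9
whet 8
```

View pics/t8.png

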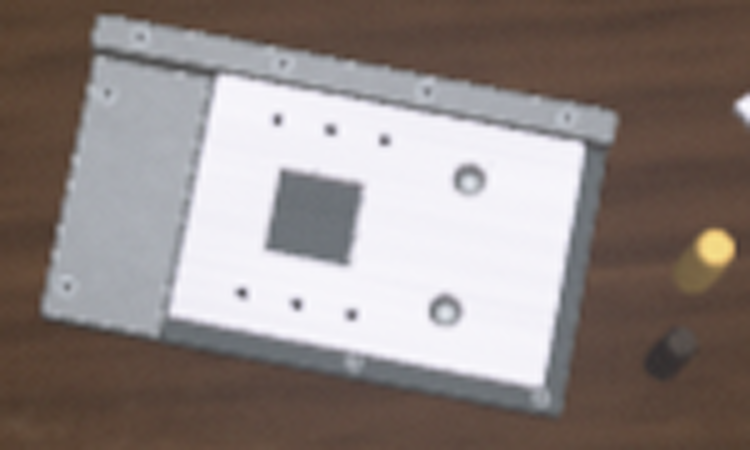

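Both pins show in the holes at (470,180) and (446,310). The plate is square to the fence and off the ledge, and the seals and whetstone have not moved. I'm handing in.

Run:
```python
from h import *
p,r=fit(plate(26),full([(217,74),(585,144),(545,388),(170,319),(470,180),(446,310),(314,217)],(265,215),5));print(rel(p,F),abs(r).max())
from workcell import order
print(order.hand_in())
```

```text
(array([-0.73753953,  0.11722818]), np.float64(-0.0006400398202630053)) 0.42132436520009264
the job is handed in; nothing more can be done
None
```

I pushed the plate to the fence with the shut fingers, turned it flush, then slid it right until both holes dropped over the pins. The job is handed in, at about 13 s on the robot's clock.

**Last checks:**
- **Seating:** I pressed both ends with about 33 N and each stopped at 25.9 mm, against the 26 mm expected when seated.
- **Position:** the final camera fit put the plate at (-0.7, +0.1) mm in the fixture with yaw -0.001 rad, and both pins showed in the holes.
- **Bystanders:** the seals and the whetstone look unchanged in the top image compared with the start. The arm is clear of the fixture.

**Disagreements:** the first push left the plate askew by about 0.06 rad, so I pushed again near its left end. The side camera's fit of the plate was a few millimetres off the top camera's, so I relied on the top camera.

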